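Index the trimming slide to its next station and lock it

ROBOT

A 7-joint arm with a two-finger parallel gripper is mounted at the origin on a cart in front of the work surface, level with it; the furniture and walls round the work are solid. World frame = base frame: x ahead of the robot, y to its left, z up, the work surface at z = 0. Lengths are in m, angles in rad, forces in N, time in s.
With the tool pointing down it reaches from about 0.4 to 0.85 m from the base axis. Payload 4.5 kg.
Tool frame: the origin (TCP) lies between the finger pads; the fingertips stand r.tip_reach ahead of it and the grasp point (between the pads) lies 3 mm ahead of it (r.tip_reach is the distance from the TCP to the fingertips, in m); z points along the fingers, y is the line along which they close (so a half turn about z gives the same grasp; the last joint's range is limited). The gripper opens to 88 mm and grips with 3 to 60 N. Pads are 18 mm wide; open, the fingers measure 123 mm over their backs; the gripper's body (75 mm by 187 mm) begins 45 mm behind the grasp point.
Start: joints at [1.341, 0.689, -0.195, 1.565, 0.157, 0.902, -0.215], TCP at [0.163, -0.603, 0.261] pointing down, gripper open.
Joint ranges: [-3.01, 3.01], [-0.46, 2.08], [-1.47, 1.51], [0.13, 2.56], [-1, 4.14], [0.04, 2.09], [-2.66, 2.66]. Speed limits (rad/s): [2.57, 2.57, 3.14, 3.14, 3.14, 3.14, 3.14].

INTERFACE

Orientations are given as a unit quaternion [x, y, z, w].
In Python, from plant import r gives the robot as it stands.
- The arm moves only by the tool step_arm, never from a script. Its argument "motion" is a list of rows, each an object with "dp": the shift along the tool's x, y, z in mm, a list of three; "twist": the turn, a rotation vector about the tool's x, y, z in rad, a list of three; "hand": the opening, from -1 (shut) to 1 (fully open). In form: [{"dp": [dx, dy, dz], "twist": [rx, ry, rz], "hand": hand}, ...]. A call has 1 to 5 rows; each row is the pose to reach, as a shift and turn from the pose commanded when the call began, along the tool's axes at that moment; what a row does not reach only later rows make up. A row lasts 1/8 s, in which the tool goes at most 62.5 mm and 10.7 degrees, less where a joint would pass 70% of its speed; a pose out of reach is approached as far as the arm can. A call with a gripper value outside its range is refused whole. The fingers move at their own pace and stop on an object; "force" is the grip in N (left out, the last holds). Time passes only in rows, so rows that repeat a pose let the fingers close. It gives the time, the measured TCP pose, the force, the opening and the grip force at its end, in the units of the state.
- r.get_state(): the state, without advancing time (a new reading comes with each control period).
- r.snapshot(name): name is "scene" or "side" or "wrist"; returns a dict with "pixels" (420x560x3 uint8, red, green, blue), "depth" (420x560 float32, m along the optical axis (not along the pixel's ray), 0 where there is no reading), "fx", "fy", "cx", "cy" (pixels), "xyz" and "orientation" of the camera in the world; the wrist camera has in their place "mount" (4x4, takes a point from camera to tool coordinates, whose origin is the TCP and whose axes are the flange's). Camera axes: x right, y down, z forward; pixel columns grow to the right and rows downward; lengths in m; the calibration is good to about 2 mm. A picture is of the moment at which its call begins: read the wrist's pose just before it.
- r.finish_job(): hands the job in; it is judged then, once.
Trained networks look in the newest picture that a camera, given by its name, has taken for a name from the list of things; names that differ only in an ending like _2 or _b are one class to them, and where a whole thing is asked for, a point or a joint stands for the part that bears it (a point fixed in the world has none). Each returns a list of dicts, best first, with "score" (0 to 1); they miss things now and then, are a little off and sometimes report something else, mostly with a low value. They report only what shows in the picture. A call takes as long as a camera call. They do not tell look-alikes from the thing itself.
- r.search_frame(camera, thing): "at" ([x, y, z] in m, in the coordinates of the camera as it stood for that picture, good to about 4 mm: the middle of the surface that is visible of it).
The state is a dict: "clock": time; "q": joint angles; "qd": joint speeds; "joint_torque": joint torques, N m; "tool_pos": TCP position; "eef_rot": TCP orientation; "contact_force": force on the tool from outside, world axes, zero at the start; "moment": the same for the moment, N m; "opening": opening from 0.0 (shut) to 1.0 (fully open); "finger_force": force on a finger pad.
Only numpy, scipy, OpenCV 4.12 (cv2) and the standard library are available. Lean on these libraries where they do the work, as an engineer would, in place of code of your own. Each camera call takes 0.05 s, during which the arm holds its last target. There are 200 camera calls.

TASK

The printed body stands in a carrier at the left, loading end of the indexing slide. Push the carrier by its paddle along the slide to the next station, the middle one beside the lock collar, until it sits in the detent there, without running past it; then swing the lock collar's handle pin round to its stop, so that its tooth goes into the notch in the carrier's edge. The printed body stays standing in its nest and is not touched, and the other things on the bench stay where they are.

Things in the scene. Friction and masses are not known exactly. Their poses are not given: they have to be found in the camera images.
- slide: Indexing slide fixed to the bench: aluminium strip 380 mm long (slide y) and 70 mm wide with two steel rails; an apron on its -x side (towards the robot) carries the lock collar. Origin: centre of its underside. Three stations, each with a detent, on the centre line at slide y = +85 mm (loading, left), -20 mm (trimming, middle, beside the lock), -125 mm (unloading).
- station (a point): Fixed point on the slide: where the centre of the carrier's nest floor must be when the carrier is in the middle (trimming) station; 34 mm above the bench.
- carrier (a joint): Travel of the carrier, m: 0 in the loading station, grows towards slide -y; 0.105 in the middle station's detent, 0.210 in the unloading station. A sprung ball drops into each station: leaving one takes 4 to 5 N, between them about 1 N; let go within about 4 mm of a station, the carrier draws itself into it.
- nest (a point): Centre of the nest floor on the carrier, 34 mm above the bench. The carrier is a grey plate 92 x 92 mm, 12 mm thick (22 to 34 mm above the bench), with a round nest rim 9 mm high, 84 mm inside diameter, a tongue with the paddle on its +y side, and two dark lugs 17 mm apart on its -x edge (the lock notch).
- paddle (a point): Middle of the rubber pad on the outer (slide +y) face of the upright push paddle of the carrier; push here towards slide -y. Paddle 32 mm wide (slide x), 13 mm thick, top 126 mm above the bench; this point is 108 mm above the bench, 82.5 mm from the nest centre. The printed body's top is 138 mm above the bench, its wall about 30 mm from the paddle.
- notch (a point): Middle of the open notch between the two dark lugs on the carrier's -x edge, 34 mm above the bench; in the middle station it faces the lock tooth.
- lock (a joint): Angle of the lock collar, rad, counter-clockwise seen from above about point lock_hinge: 0 fully open, 1.2 locked at its stop, tooth in the notch. It stays where it is left and turns with about 1.5 N at the pin. Unless the carrier is in the middle station the tooth strikes a lug and the collar stops near 1.05.
- lock_hinge (a point): Upright axis of the lock collar, fixed on the slide at slide x = -76 mm, y = +35 mm, at the top of its stud 48 mm above the bench. The knurled dark collar is 36 mm in diameter.
- lock_pin (a point): Top centre of the collar's upright steel handle pin, 85 mm above the bench; pin 14 mm in diameter, clear from 39 mm upward, 36 mm from the axis. With the lock open it lies at slide (-106, +55) mm, locked at about (-105, +14) mm.
- tooth (a point): Top of the lock tooth, 10 mm in diameter, on the end of the collar's arm 60 mm from the axis, 34 mm above the bench.
- printed_body: Hollow black printed plastic body, an upright round beaker 77 x 70 x 104 mm, standing loose in the carrier's nest. Origin: centre of its underside; z up along it.
- waiting_body: Bystander: another black printed body, 71 x 69 x 110 mm, standing on the bench front left. Origin: centre of its underside.
- jar: Bystander: white paste jar with blue lid, 55 mm across, 54 mm high. Origin: centre of its underside.
- sander: Bystander: wooden sanding block 38 x 68 x 25 mm. Origin: centre of its underside.
Things that resemble listed ones, but are neither listed nor needed, are in the scene too. What is shaped like the printed_body but red is not meant.

How it is judged:
On the way:
1. The carrier rests in the middle station's detent (within 4 mm) while the lock is still open (below 0.9 rad) (value of joint carrier between 0.101 and 0.109 m and velocity of joint carrier between -0.01 and 0.01 m/s and value of joint lock below 0.9 rad), for 0.2 s.
At the end, for the whole second after the job is handed in: The carrier is in the middle station (joint within 4 mm of 0.105), the lock collar is turned to its stop (above 1.12 rad of 1.2) with its tooth in the notch, and the printed body stands still and upright (within 0.1 rad) on the nest floor, within 12 mm of its centre (value of joint carrier between 0.101 and 0.109 m and value of joint lock above 1.12 rad and horizontal distance between printed_body and nest below 0.012 m and z of printed_body in the frame of nest below 0.006 m and angle between printed_body's own z axis and vertical below 0.1 rad and linear speed of printed_body below 0.02 m/s); the robot touches nothing.
It fails at once if The carrier runs more than 20 mm past the middle station (value of joint carrier above 0.125 m).
It fails at once if The printed body is touched by the fingers or the arm (contact force between any of the fingers, the arm and printed_body above 0.5 N).
It fails at once if The printed body tips (more than 0.35 rad) (angle between printed_body's own z axis and vertical above 0.35 rad).
It fails at once if A bystander is moved by more than 30 mm (distance of any of waiting_body, jar, sander from where it was at the start of the episode above 0.03 m).
It also fails if it takes over 42 s, if anything falls off the work surface, if the arm or the gripper's body presses on something with over 40 N, if the wrist force passes 120 N, or if a joint passes its speed limit or range.

## Working session

There is one attempt and no reset: what is moved stays moved. The work goes in short steps, Python scripts to look and compute and a tool call to move; the robot and the scene stay as the last step left them, time stands still between calls to the robot, and variables do not carry over. Pictures are saved under pics/ and viewed, at most 10 in all, crops included, and the job is handed in when it is done.

Besides the shell and the picture viewer there is one more tool, called after "Request:" by a JSON object that holds its "op" and its "data", one argument or row to a line. step_arm: Moves the arm, as the interface text tells. Its arguments: {"type":"object","properties":{"motion":{"type":"array"},"force":{"type":"number"}},"required":["motion"]}

```bash
mkdir -p pics; cat > h.py <<'E'
import numpy as np, cv2
from scipy.spatial.transform import Rotation as R
from plant import r
def cam(s,st=None):
    if 'mount' in s:
        T=np.eye(4);T[:3,:3]=R.from_quat(st['eef_rot']).as_matrix();T[:3,3]=st['tool_pos'];return T@np.array(s['mount'])
    T=np.eye(4);o=np.array(s['orientation']);T[:3,:3]=o if o.shape==(3,3) else R.from_quat(o).as_matrix();T[:3,3]=s['xyz'];return T
def cloud(s,T):
    d=s['depth'];v,u=np.indices(d.shape)
    P=np.stack([(u-s['cx'])/s['fx']*d,(v-s['cy'])/s['fy']*d,d],-1)
    return P@T[:3,:3].T+T[:3,3]
def save(s,n): cv2.imwrite('pics/'+n,cv2.cvtColor(s['pixels'],cv2.COLOR_RGB2BGR))
def tool(p):
    st=r.get_state();return R.from_quat(st['eef_rot']).inv().apply(np.array(p)-st['tool_pos'])*1000
E
python3 - <<'E'
from h import *
st=r.get_state();print(st, r.tip_reach)
for c in ['scene','side']:
    s=r.snapshot(c);save(s,c+'0.png');T=cam(s,st);np.savez(c+'0.npz',P=cloud(s,T),px=s['pixels'])
    print(c,T.round(3).tolist())
    for t in ['carrier','paddle','lock','lock_pin','lock_hinge','notch','tooth','nest','printed_body','slide','waiting_body','jar','sander']:
        for x in r.search_frame(c,t)[:3]:
            a=np.array(x['at']);print(t,round(x['score'],2),(T[:3,:3]@a+T[:3,3]).round(3),(s['fx']*a[0]/a[2]+s['cx']).round(),(s['fy']*a[1]/a[2]+s['cy']).round())
E
```

```text
{'clock': 0.0, 'q': array([ 1.34079432,  0.68997538, -0.19452392,  1.56630736,  0.15734207,
        0.90249914, -0.21513437]), 'qd': array([ 1.28879098e-03,  1.32398622e-03,  1.02273196e-03, -1.01597789e-03,
        9.06846611e-04,  9.93286324e-05,  1.22703291e-03]), 'joint_torque': array([-4.52951062e-04, -5.27564120e+01, -1.26726441e+00, -1.53428417e+01,
       -5.27399895e-02,  6.49827954e-03,  1.85803915e-04]), 'tool_pos': array([ 0.16277244, -0.60283888,  0.2599254 ]), 'eef_rot': array([ 9.91308054e-01,  1.31558120e-01, -1.94774256e-04, -8.74905522e-04]), 'contact_force': array([0.19844188, 0.81947293, 0.54070711]), 'moment': array([-0.02865616,  0.01385151,  0.06494737]), 'finger_force': 0.0, 'opening': 0.9976386695762322} 0.022
scene [[-0.546, -0.443, 0.711, -0.343], [-0.838, 0.304, -0.453, 0.618], [-0.015, -0.843, -0.537, 0.731], [0.0, 0.0, 0.0, 1.0]]
carrier 0.63 [0.552 0.235 0.042] 208.0 238.0
carrier 0.57 [0.456 0.146 0.036] 262.0 248.0
paddle 0.86 [0.559 0.231 0.037] 209.0 238.0
lock 0.78 [0.454 0.145 0.037] 263.0 248.0
lock_pin 0.61 [0.452 0.15  0.04 ] 261.0 248.0
lock_h
[... 827 characters left out ...]
033] 234.0 265.0
paddle 0.56 [0.562 0.263 0.04 ] 233.0 265.0
lock_pin 0.63 [0.471 0.15  0.039] 283.0 234.0
lock_hinge 0.97 [0.543 0.157 0.021] 253.0 238.0
notch 0.61 [0.565 0.257 0.042] 233.0 262.0
notch 0.16 [0.467 0.15  0.035] 285.0 235.0
tooth 0.88 [0.47  0.147 0.036] 284.0 234.0
nest 0.66 [0.562 0.258 0.04 ] 234.0 263.0
printed_body 0.91 [0.391 0.065 0.071] 322.0 204.0
printed_body 0.78 [0.558 0.2   0.111] 240.0 222.0
printed_body 0.77 [0.515 0.402 0.071] 237.0 312.0
slide 0.79 [0.548 0.151 0.02 ] 251.0 236.0
waiting_body 0.55 [0.385 0.42  0.067] 303.0 332.0
jar 0.79 [0.358 0.31  0.052] 324.0 291.0
sander 0.76 [ 0.455 -0.167  0.025] 307.0 162.0
sander 0.56 [0.558 0.202 0.105] 240.0 224.0
```

View pics/scene0.png

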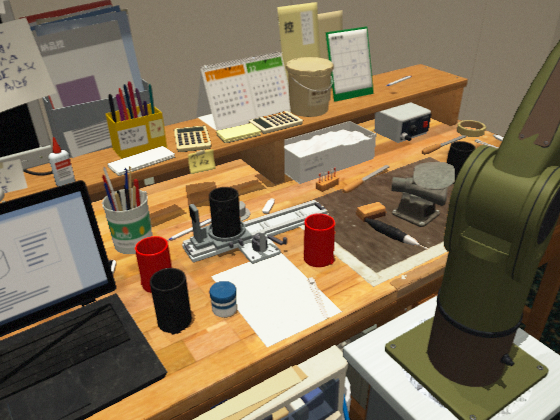

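View pics/side0.png

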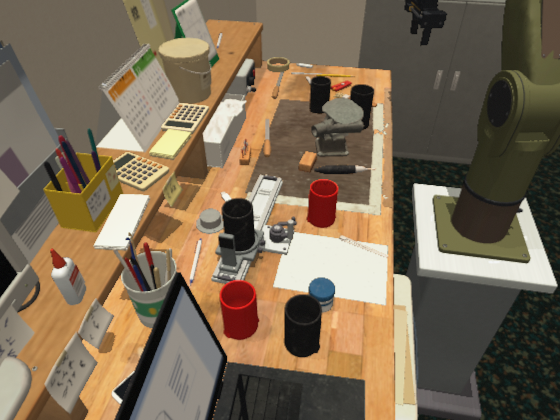

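Scene picture: black body in the carrier at (225,210), paddle at (196,225), lock collar/pin at (262,243). Look-alikes are the red bodies at (319,240) and (153,263) and the black waiting_body at (171,300). In the side picture there is a grey knob at (209,218) behind the slide, which is not the lock. I choose the lock on the apron at side (284,233) and the black body on the slide at (238,225). Next I fit the slide and make a close crop.

```bash
python3 - <<'E'
from h import *
for c,(x0,y0,w,h) in {'scene':(170,170,180,110),'side':(190,160,130,140)}.items():
    d=np.load(c+'0.npz');P=d['P']
    im=cv2.cvtColor(d['px'],cv2.COLOR_RGB2BGR)[y0:y0+h,x0:x0+w];cv2.imwrite(f'pics/{c}crop.png',cv2.resize(im,None,fx=4,fy=4,interpolation=cv2.INTER_CUBIC))
    p=P.reshape(-1,3);m=(abs(p[:,0]-.54)<.15)&(abs(p[:,1]-.14)<.25)
    z=p[m]; print(np.histogram(z[:,2],np.arange(-.02,.16,.005))[0])
    k=z[(z[:,2]>.006)&(z[:,2]<.03)]; mu,sg,rect=*[0,0],cv2.minAreaRect((k[:,:2]*1000).astype(np.float32)); print(rect,len(k))
    k=k[k[:,1]<.1]; v=np.linalg.svd(k[:,:2]-k[:,:2].mean(0),full_matrices=False)[2][0];print('axis',v,np.degrees(np.arctan2(v[1],v[0])))
    m2=(abs(p[:,0]-.53)<.2)&(abs(p[:,1]-.2)<.12)&(p[:,2]>.132)&(p[:,2]<.145);print('top',cv2.minEnclosingCircle((p[m2][:,:2]*1000).astype(np.float32)))
    m3=(abs(p[:,0]-.46)<.06)&(abs(p[:,1]-.15)<.06)&(p[:,2]>.055)&(p[:,2]<.095);print('pin',p[m3].round(3).tolist()[:12])
    m4=(abs(p[:,0]-.56)<.06)&(abs(p[:,1]-.27)<.05)&(p[:,2]>.1)&(p[:,2]<.13);print('pad',p[m4].mean(0),cv2.minAreaRect((p[m4][:,:2]*1000).astype(np.float32)) )
s=r.snapshot('wrist');print(np.array(s['mount']).round(3),s['fx'])
E
```

```text
[   0    0    0  331 5540  766 1055  589  687  179  258  417  295  177
  143  145  186  216  247  249  264  281  253  265  308  248  179  164
  157  204  125  145   42   15   16]
((534.6632690429688, 139.7661590576172), (500.209228515625, 287.3868713378906), 89.7795639038086) 2929
axis [0.39343586 0.91935207] 66.83154177321201
top ((648.7718505859375, 210.10939025878906), 124.04177856445312)
pin [[0.457, 0.149, 0.087], [0.456, 0.147, 0.087], [0.455, 0.145, 0.087], [0.452, 0.144, 0.088], [0.453, 0.142, 0.087], [0.452, 0.152, 0.089], [0.453, 0.149, 0.087], [0.45, 0.148, 0.088], [0.45, 0.146, 0.087], [0.449, 0.144, 0.087], [0.448, 0.142, 0.087], [0.449, 0.154, 0.088]]
pad [0.56449617 0.2575746  0.1174935 ] ((569.41796875, 255.348876953125), (14.276307106018066, 34.143089294433594), 86.16130065917969)
[   0    0    1 3619 5600  486 1089  371  609  367  450  339  250  227
  152  156  184  188  185  205  220  253  233  252  349  211  150  151
  182  187  108  166   10   19    8]
((540.2925415039062, 141.24093627929688), (299.1799011230469, 497.63702392578125), 0.17377471923828125) 2836
axis [-0.78760177  0.61618459] 141.9619546523575
top ((634.9638671875, 178.5172882080078), 101.2228012084961)
pin [[0.458, 0.144, 0.085], [0.456, 0.144, 0.085], [0.455, 0.139, 0.08], [0.46, 0.149, 0.086], [0.458, 0.149, 0.086], [0.456, 0.147, 0.085], [0.453, 0.148, 0.085], [0.451, 0.148, 0.086], [0.462, 0.151, 0.084], [0.46, 0.15, 0.084], [0.457, 0.151, 0.085], [0.455, 0.151, 0.085]]
pad [0.57240151 0.26223683 0.11678644] ((572.5133666992188, 258.853759765625), (16.566967010498047, 32.035274505615234), 84.19412231445312)
[[ 0.    -0.948 -0.319  0.083]
 [ 1.     0.     0.     0.   ]
 [ 0.    -0.319  0.948 -0.123]
 [ 0.     0.     0.     1.   ]] 304.1652837774883
```

View pics/sidecrop.png

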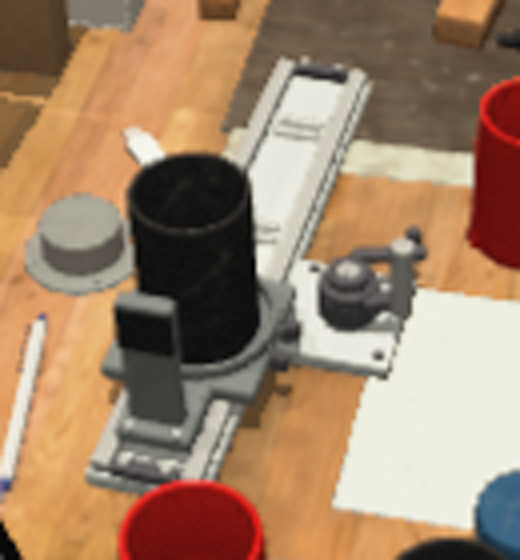

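Side crop: pad (black) at crop (147,325), pin at (400,265), collar at (348,285), body black. The choice is confirmed: pin ≈ (0.456, 0.148, 0.085) and paddle ≈ (0.57, 0.257), which matches the given heights. Moving the wrist camera over the slide.

Request:
{"op": "step_arm", "data": {
  "motion": [
    {"dp":[40,-43,-15],"twist":[0,0,0],"hand":-1},
    {"dp":[80,-86,-30],"twist":[0,0,0],"hand":-1},
    {"dp":[120,-129,-45],"twist":[0,0,0],"hand":-1},
    {"dp":[160,-172,-60],"twist":[0,0,0],"hand":-1},
    {"dp":[202,-216,-75],"twist":[0,0,0],"hand":-1}
  ]
}}

```text
clock: 2.08
tool_pos: [0.3024, -0.3407, 0.3364]
eef_rot: [0.991, 0.131, 0.0, 0.0]
contact_force: [0.6, -0.1, -0.1]
opening: 0.457
finger_force: 0.0
```

Request:
{"op": "step_arm", "data": {
  "motion": [
    {"dp":[40,-43,-10],"twist":[0,0,0],"hand":-1},
    {"dp":[80,-86,-20],"twist":[0,0,0],"hand":-1},
    {"dp":[120,-129,-30],"twist":[0,0,0],"hand":-1},
    {"dp":[160,-172,-40],"twist":[0,0,0],"hand":-1},
    {"dp":[202,-216,-50],"twist":[0,0,0],"hand":-1}
  ]
}}

```text
clock: 2.7
tool_pos: [0.4409, -0.0795, 0.3864]
eef_rot: [0.991, 0.131, 0.0, 0.0]
contact_force: [0.3, -1.9, -1.5]
opening: 0.004
finger_force: 0.0
```

Request:
{"op": "step_arm", "data": {
  "motion": [
    {"dp":[40,-43,-3],"twist":[0,0,0.07],"hand":-1},
    {"dp":[80,-86,-6],"twist":[0,0,0.14],"hand":-1},
    {"dp":[120,-129,-9],"twist":[0,0,0.21],"hand":-1},
    {"dp":[160,-172,-12],"twist":[0,0,0.28],"hand":-1},
    {"dp":[202,-216,-15],"twist":[0,0,0.33],"hand":-1}
  ]
}}

```text
clock: 3.32
tool_pos: [0.5797, 0.1815, 0.4009]
eef_rot: [0.999, -0.034, 0.0, 0.0]
contact_force: [0.7, 0.4, 0.4]
opening: 0.002
finger_force: 0.0
```

Request:
{"op": "step_arm", "data": {
  "motion": [
    {"dp":[0,0,0],"twist":[0,0,0],"hand":-1},
    {"dp":[0,0,0],"twist":[0,0,0],"hand":-1},
    {"dp":[0,0,0],"twist":[0,0,0],"hand":-1}
  ]
}}

```text
clock: 3.7
tool_pos: [0.5788, 0.178, 0.4008]
eef_rot: [0.999, -0.034, 0.0, 0.001]
contact_force: [-0.3, -0.1, 0.5]
opening: 0.004
finger_force: 0.0
```

```bash
python3 - <<'E'
from h import *
st=r.get_state();s=r.snapshot('wrist');save(s,'w1.png');T=cam(s,st);P=cloud(s,T);np.savez('w1.npz',P=P,px=s['pixels'])
p=P.reshape(-1,3)
def sel(x,y,w,z0,z1): return p[(abs(p[:,0]-x)<w)&(abs(p[:,1]-y)<w)&(p[:,2]>z0)&(p[:,2]<z1)]
k=sel(.456,.148,.05,.078,.092);print('pin',len(k),k.mean(0),cv2.minEnclosingCircle((k[:,:2]*1000).astype(np.float32)))
k=sel(.57,.262,.04,.120,.131);print('paddle',len(k),k.mean(0),cv2.minAreaRect((k[:,:2]*1000).astype(np.float32)))
k=sel(.56,.18,.06,.132,.145);print('top',len(k),cv2.minEnclosingCircle((k[:,:2]*1000).astype(np.float32)))
k=sel(.48,.13,.06,.043,.053);print('hinge',len(k),k.mean(0))
k=p[(abs(p[:,0]-.55)<.08)&(p[:,1]<.09)&(p[:,2]>.008)&(p[:,2]<.03)];mu=k.mean(0);v=np.linalg.svd((k-mu)[:,:2],full_matrices=False)[2][0];print('strip',len(k),mu,k.min(0),v)
E
```

```text
pin 60 [0.45444875 0.14790668 0.08363749] ((453.7996826171875, 147.478271484375), 6.817507266998291)
paddle 222 [0.57213636 0.25530404 0.12414856] ((571.7706298828125, 255.92442321777344), (13.137125015258789, 30.887123107910156), 86.75308990478516)
top 529 ((566.3130493164062, 180.75282287597656), 34.26874923706055)
hinge 218 [0.49117587 0.14171818 0.04727194]
strip 5452 [ 0.55757133 -0.03759075  0.01572826] [ 0.470041   -0.27325568  0.00804459] [-0.02092116  0.99978113]
```

View pics/w1.png

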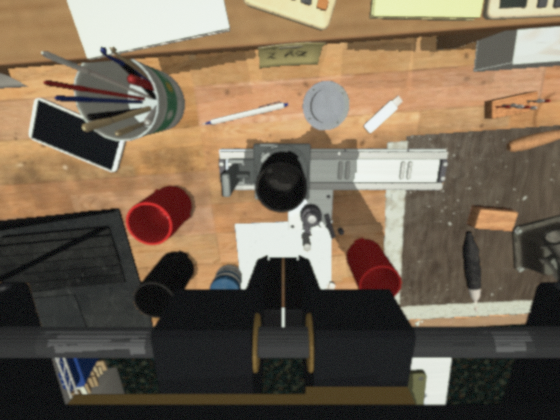

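The wrist view agrees. The slide yaw is about -3.3°, with its origin at (0.5627, 0.0952). The pad face is at (0.572, 0.262), and body-to-paddle is 75 mm (76 expected). The tool is already aligned with the slide, so I'm descending on the +y side of the paddle.

Request:
{"op": "step_arm", "data": {
  "motion": [
    {"dp":[-6,-58,0],"twist":[0,0,0],"hand":-1},
    {"dp":[-13,-116,0],"twist":[0,0,0],"hand":-1},
    {"dp":[-13,-116,50],"twist":[0,0,0],"hand":-1},
    {"dp":[-13,-116,100],"twist":[0,0,0],"hand":-1},
    {"dp":[-13,-116,150],"twist":[0,0,0],"hand":-1}
  ]
}}

```text
clock: 4.38
tool_pos: [0.574, 0.2953, 0.2498]
eef_rot: [0.999, -0.034, 0.001, 0.0]
contact_force: [0.6, -0.2, -0.1]
opening: 0.005
finger_force: 0.0
```

Request:
{"op": "step_arm", "data": {
  "motion": [
    {"dp":[0,0,40],"twist":[0,0,0],"hand":-1},
    {"dp":[0,0,80],"twist":[0,0,0],"hand":-1},
    {"dp":[0,0,110],"twist":[0,0,0],"hand":-1},
    {"dp":[0,0,129],"twist":[0,0,0],"hand":-1},
    {"dp":[0,0,129],"twist":[0,0,0],"hand":-1}
  ]
}}

```text
clock: 5.0
tool_pos: [0.5733, 0.2956, 0.1209]
eef_rot: [0.999, -0.033, -0.001, 0.001]
contact_force: [-0.5, 0.3, -0.2]
opening: 0.002
finger_force: 0.0
```

```bash
python3 - <<'E'
from h import *
st=r.get_state();print(st['tool_pos'],st['contact_force'])
s=r.snapshot('side');save(s,'s2.png')
im=cv2.cvtColor(s['pixels'],cv2.COLOR_RGB2BGR)[150:310,170:330];cv2.imwrite('pics/s2c.png',cv2.resize(im,None,fx=3.5,fy=3.5,interpolation=cv2.INTER_CUBIC))
E
```

```text
[0.57333987 0.29562728 0.12087581] [-0.51215439  0.29451879 -0.19514508]
```

View pics/s2c.png

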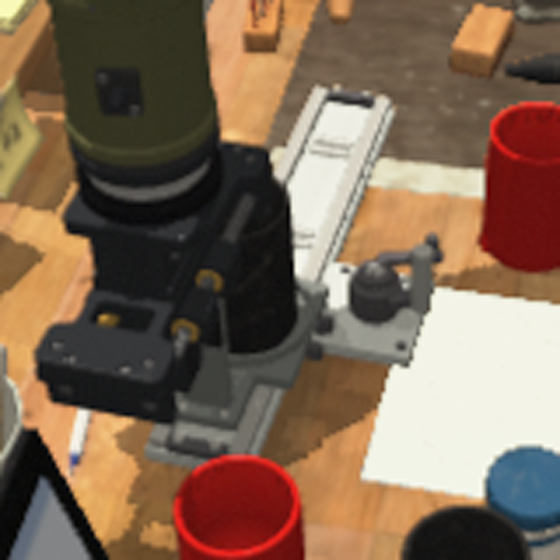

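The gripper stands clear above the body (bottom at about 162 mm versus the 138 mm top), with the fingers on the outer side of the paddle. Now feeling for contact.

Request:
{"op": "step_arm", "data": {
  "motion": [
    {"dp":[0,4,0],"twist":[0,0,0],"hand":-1},
    {"dp":[0,8,0],"twist":[0,0,0],"hand":-1},
    {"dp":[0,10,0],"twist":[0,0,0],"hand":-1},
    {"dp":[0,12,0],"twist":[0,0,0],"hand":-1},
    {"dp":[0,12,0],"twist":[0,0,0],"hand":-1}
  ]
}}

```text
clock: 5.68
tool_pos: [0.5729, 0.2845, 0.1217]
eef_rot: [0.999, -0.033, 0.0, 0.0]
contact_force: [0.8, 0.0, 0.5]
opening: -0.002
finger_force: 0.0
```

Request:
{"op": "step_arm", "data": {
  "motion": [
    {"dp":[0,1,0],"twist":[0,0,0],"hand":-1},
    {"dp":[0,2,0],"twist":[0,0,0],"hand":-1},
    {"dp":[0,2,0],"twist":[0,0,0],"hand":-1}
  ]
}}

```text
clock: 6.05
tool_pos: [0.5728, 0.2826, 0.1216]
eef_rot: [0.999, -0.033, -0.0, 0.0]
contact_force: [0.2, 0.1, 0.5]
opening: 0.008
finger_force: 0.0
```

Request:
{"op": "step_arm", "data": {
  "motion": [
    {"dp":[0,1,0],"twist":[0,0,0],"hand":-1},
    {"dp":[0,2,0],"twist":[0,0,0],"hand":-1},
    {"dp":[0,2,0],"twist":[0,0,0],"hand":-1}
  ]
}}

```text
clock: 6.42
tool_pos: [0.5727, 0.2806, 0.1217]
eef_rot: [0.999, -0.033, 0.0, 0.0]
contact_force: [-0.5, -0.6, 0.6]
opening: 0.003
finger_force: 0.0
```

Request:
{"op": "step_arm", "data": {
  "motion": [
    {"dp":[0,1,0],"twist":[0,0,0],"hand":-1},
    {"dp":[0,2,0],"twist":[0,0,0],"hand":-1},
    {"dp":[0,2,0],"twist":[0,0,0],"hand":-1}
  ]
}}

```text
clock: 6.8
tool_pos: [0.5725, 0.2785, 0.1216]
eef_rot: [0.999, -0.033, 0.0, 0.0]
contact_force: [0.3, 0.7, -1.1]
opening: 0.004
finger_force: 0.0
```

Request:
{"op": "step_arm", "data": {
  "motion": [
    {"dp":[0,1,0],"twist":[0,0,0],"hand":-1},
    {"dp":[0,2,0],"twist":[0,0,0],"hand":-1},
    {"dp":[0,2,0],"twist":[0,0,0],"hand":-1}
  ]
}}

```text
clock: 7.18
tool_pos: [0.5724, 0.278, 0.1218]
eef_rot: [0.999, -0.033, 0.0, -0.001]
contact_force: [1.4, 3.4, -2.4]
opening: 0.001
finger_force: 1.8
```

Request:
{"op": "step_arm", "data": {
  "motion": [
    {"dp":[0,1,0],"twist":[0,0,0],"hand":-1},
    {"dp":[0,2,0],"twist":[0,0,0],"hand":-1},
    {"dp":[0,2,0],"twist":[0,0,0],"hand":-1}
  ]
}}

```text
clock: 7.55
tool_pos: [0.5724, 0.2777, 0.1219]
eef_rot: [0.999, -0.032, 0.001, -0.002]
contact_force: [1.6, 6.8, -2.6]
opening: 0.002
finger_force: 3.3
```

Contact is at y≈0.278, with about 4–5 N building at the detent. Continuing gently.

Request:
{"op": "step_arm", "data": {
  "motion": [
    {"dp":[0,1,0],"twist":[0,0,0],"hand":-1},
    {"dp":[0,2,0],"twist":[0,0,0],"hand":-1},
    {"dp":[0,3,0],"twist":[0,0,0],"hand":-1},
    {"dp":[0,4,0],"twist":[0,0,0],"hand":-1},
    {"dp":[0,5,0],"twist":[0,0,0],"hand":-1}
  ]
}}

```text
clock: 8.18
tool_pos: [0.5723, 0.2772, 0.1221]
eef_rot: [0.999, -0.031, 0.002, -0.006]
contact_force: [2.6, 14.4, -7.7]
opening: 0.001
finger_force: 7.0
```

Request:
{"op": "step_arm", "data": {
  "motion": [
    {"dp":[0,2,0],"twist":[0,0,0],"hand":-1},
    {"dp":[0,4,0],"twist":[0,0,0],"hand":-1},
    {"dp":[0,6,0],"twist":[0,0,0],"hand":-1},
    {"dp":[0,8,0],"twist":[0,0,0],"hand":-1},
    {"dp":[0,10,0],"twist":[0,0,0],"hand":-1}
  ]
}}

```text
clock: 8.8
tool_pos: [0.5712, 0.2588, 0.1217]
eef_rot: [0.999, -0.033, -0.0, 0.001]
contact_force: [-0.3, 0.6, 0.6]
opening: 0.004
finger_force: 0.5
```

```bash
cat > loc.py <<'E'
from h import *
st=r.get_state();print(st['tool_pos'],st['contact_force'])
for c in ['side','scene']:
    s=r.snapshot(c);P=cloud(s,cam(s)).reshape(-1,3);px=s['pixels'].reshape(-1,3)
    ex=np.array([.9984,-.0567]);ey=np.array([.0567,.9984]);q=P[:,:2]-[.5627,.0952];X=q@ex*1000;Y=q@ey*1000;Z=P[:,2]*1000
    m=(abs(X)<52)&(Z>24)&(Z<38)&(Y>-120)&(Y<240);print(c,'plate y',np.percentile(Y[m],[1,50,99]).round(1),m.sum())
    m=(abs(X)<30)&(Z>50)&(Z<95)&(Y>0)&(Y<230)&(px.astype(int).max(1)>45);print(' paddle-ish y',np.percentile(Y[m],[2,50,98]).round(1) if m.sum() else 0,m.sum())
    m=(abs(X)<50)&(abs(Z-136)<5)&(px.max(1)<70);print(' bodytop',np.percentile(Y[m],[2,98]).round(1) if m.sum() else 0,m.sum())
    m=(X<-80)&(X>-130)&(Y>-20)&(Y<80)&(Z>78)&(Z<92);print(' pin',X[m].mean().round(1) if m.sum() else 0,Y[m].mean().round(1) if m.sum() else 0,m.sum())
    im=cv2.cvtColor(s['pixels'],cv2.COLOR_RGB2BGR);b=(150,310,170,330) if c=='side' else (150,290,150,350)
    cv2.imwrite(f'pics/{c}_{st["clock"]:.1f}.png',cv2.resize(im[b[0]:b[1],b[2]:b[3]],None,fx=3.5,fy=3.5,interpolation=cv2.INTER_CUBIC))
E
python3 loc.py; ls pics
```

```text
[0.57117088 0.25883871 0.12166465] [-0.31044762  0.58894083  0.55639659]
side plate y [ 25.3 113.  188.2] 449
 paddle-ish y [141. 148. 150.] 113
 bodytop [ 48.  385.9] 83
 pin -110.3 50.3 32
scene plate y [-103.6  105.6  185.4] 533
 paddle-ish y [ 37.1 139.9 145.4] 173
 bodytop [ 35.  382.4] 282
 pin -116.1 46.3 35
s2.png
s2c.png
scene0.png
scene_8.8.png
scenecrop.png
side0.png
side_8.8.png
sidecrop.png
w1.png
```

The carrier has travelled about 19 mm and is in contact with the finger. Pushing on at about 32 mm/s.

Request:
{"op": "step_arm", "data": {
  "motion": [
    {"dp":[0,4,0],"twist":[0,0,0],"hand":-1},
    {"dp":[0,8,0],"twist":[0,0,0],"hand":-1},
    {"dp":[0,12,0],"twist":[0,0,0],"hand":-1},
    {"dp":[0,16,0],"twist":[0,0,0],"hand":-1},
    {"dp":[0,20,0],"twist":[0,0,0],"hand":-1}
  ]
}}

```text
clock: 9.52
tool_pos: [0.5699, 0.2395, 0.1216]
eef_rot: [0.999, -0.033, -0.0, 0.0]
contact_force: [1.1, 1.7, -0.8]
opening: 0.008
finger_force: 0.5
```

Request:
{"op": "step_arm", "data": {
  "motion": [
    {"dp":[0,4,0],"twist":[0,0,0],"hand":-1},
    {"dp":[0,8,0],"twist":[0,0,0],"hand":-1},
    {"dp":[0,12,0],"twist":[0,0,0],"hand":-1},
    {"dp":[0,16,0],"twist":[0,0,0],"hand":-1},
    {"dp":[0,20,0],"twist":[0,0,0],"hand":-1}
  ]
}}

```text
clock: 10.15
tool_pos: [0.5685, 0.2196, 0.1216]
eef_rot: [0.999, -0.033, -0.0, 0.0]
contact_force: [-0.5, 0.5, -0.2]
opening: 0.005
finger_force: 0.5
```

Request:
{"op": "step_arm", "data": {
  "motion": [
    {"dp":[0,4,0],"twist":[0,0,0],"hand":-1},
    {"dp":[0,8,0],"twist":[0,0,0],"hand":-1},
    {"dp":[0,12,0],"twist":[0,0,0],"hand":-1},
    {"dp":[0,16,0],"twist":[0,0,0],"hand":-1},
    {"dp":[0,20,0],"twist":[0,0,0],"hand":-1}
  ]
}}

```text
clock: 10.78
tool_pos: [0.5671, 0.1996, 0.1216]
eef_rot: [0.999, -0.033, -0.0, 0.0]
contact_force: [-1.3, 1.0, -0.6]
opening: 0.002
finger_force: 0.5
```

Request:
{"op": "step_arm", "data": {
  "motion": [
    {"dp":[0,4,0],"twist":[0,0,0],"hand":-1},
    {"dp":[0,8,0],"twist":[0,0,0],"hand":-1},
    {"dp":[0,10,0],"twist":[0,0,0],"hand":-1},
    {"dp":[0,12,0],"twist":[0,0,0],"hand":-1},
    {"dp":[0,12,0],"twist":[0,0,0],"hand":-1}
  ]
}}

```text
clock: 11.4
tool_pos: [0.5667, 0.1875, 0.1217]
eef_rot: [0.999, -0.033, 0.0, 0.0]
contact_force: [-0.6, 0.5, -0.5]
opening: 0.005
finger_force: 0.0
```

```bash
python3 loc.py
```

```text
[0.56667761 0.18754653 0.12170939] [-0.60481507  0.49391788 -0.45449982]
side plate y [-47.2  41.  188.8] 400
 paddle-ish y [71.7 76.3 78.6] 108
 bodytop [-21.3 386.2] 69
 pin -110.2 49.8 29
scene plate y [-102.8   39.7  186.1] 507
 paddle-ish y [45.9 70.7 74.6] 149
 bodytop [-37.4 382.3] 283
 pin -116.3 46.5 35
```

Request:
{"op": "step_arm", "data": {
  "motion": [
    {"dp":[0,2,0],"twist":[0,0,0],"hand":-1},
    {"dp":[0,4,0],"twist":[0,0,0],"hand":-1},
    {"dp":[0,6,0],"twist":[0,0,0],"hand":-1},
    {"dp":[0,8,0],"twist":[0,0,0],"hand":-1},
    {"dp":[0,10,0],"twist":[0,0,0],"hand":-1}
  ]
}}

```text
clock: 12.12
tool_pos: [0.5665, 0.185, 0.1221]
eef_rot: [1.0, -0.031, 0.002, -0.005]
contact_force: [0.9, 14.0, -5.1]
opening: 0.005
finger_force: 6.9
```

Request:
{"op": "step_arm", "data": {
  "motion": [
    {"dp":[0,1,0],"twist":[0,0,0],"hand":-1},
    {"dp":[0,1,0],"twist":[0,0,0],"hand":-1},
    {"dp":[0,1,0],"twist":[0,0,0],"hand":-1}
  ]
}}

```text
clock: 12.5
tool_pos: [0.5665, 0.1849, 0.1221]
eef_rot: [1.0, -0.031, 0.002, -0.006]
contact_force: [0.7, 13.9, -5.1]
opening: 0.003
finger_force: 6.7
```

```bash
python3 loc.py
```

```text
[0.56647531 0.18494821 0.12213568] [ 0.68874007 13.90538272 -5.12058806]
side plate y [-47.8  40.1 186.6] 408
 paddle-ish y [68.3 74.2 76.4] 118
 bodytop [-24.5 385.6] 68
 pin -110.3 50.4 31
scene plate y [-102.    39.9  187.5] 497
 paddle-ish y [43.8 69.1 72. ] 154
 bodytop [-39.4 382.3] 268
 pin -116.1 46.3 33
```

```bash
python3 - <<'E'
import numpy as np
for c in ['side','scene']:
    d=np.load(c+'0.npz');P=d['P'].reshape(-1,3);px=d['px'].reshape(-1,3)
    ex=np.array([.9984,-.0567]);ey=np.array([.0567,.9984]);q=P[:,:2]-[.5627,.0952];X=q@ex*1000;Y=q@ey*1000;Z=P[:,2]*1000
    m=(abs(X)<30)&(Z>50)&(Z<95)&(Y>0)&(Y<230)&(px.astype(int).max(1)>45);print(' paddle-ish y',np.percentile(Y[m],[2,50,98]).round(1),m.sum())
E
ls pics
```

```text
paddle-ish y [111.  167.3 169.5] 196
 paddle-ish y [ 55.4 159.6 165.3] 180
s2.png
s2c.png
scene0.png
scene_11.4.png
scene_12.5.png
scene_8.8.png
scenecrop.png
side0.png
side_11.4.png
side_12.5.png
side_8.8.png
sidecrop.png
w1.png
```

View pics/side_12.5.png

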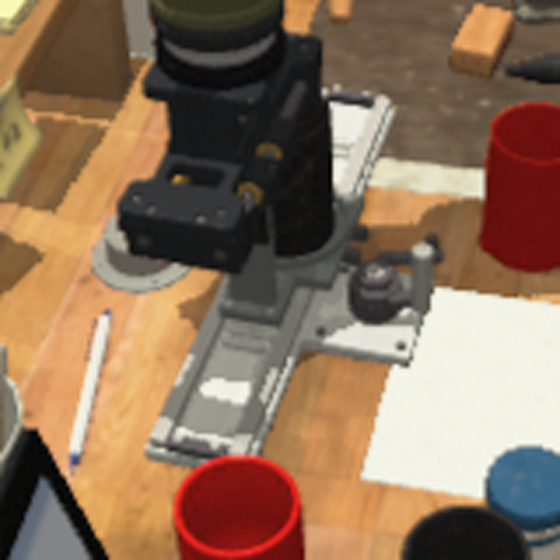

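View pics/scene_12.5.png

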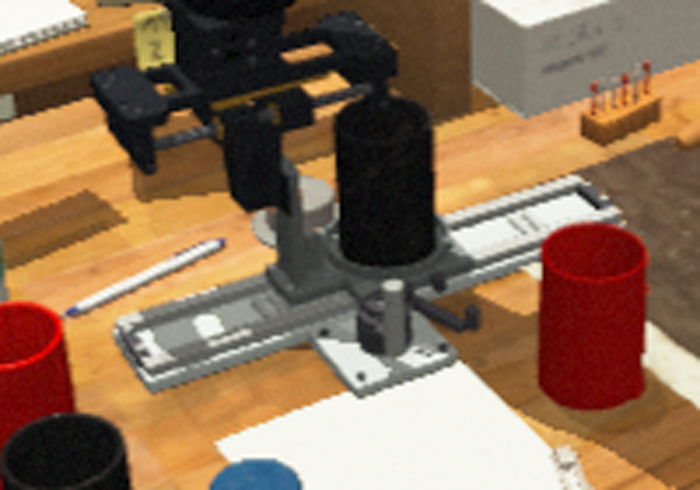

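The pictures show the carrier about 12 mm short of the station (travel ≈93 mm by both cameras and the tool). It is held at 14 N, and the tool is being pulled down as if it were lifting the paddle. The body stands upright and untouched. I'll back off and see where the carrier rests.

Request:
{"op": "step_arm", "data": {
  "motion": [
    {"dp":[0,-8,0],"twist":[0,0,0],"hand":-1},
    {"dp":[0,-16,0],"twist":[0,0,0],"hand":-1},
    {"dp":[0,-16,0],"twist":[0,0,0],"hand":-1}
  ]
}}

```text
clock: 12.98
tool_pos: [0.5667, 0.1927, 0.1216]
eef_rot: [0.999, -0.033, -0.0, 0.0]
contact_force: [0.1, 0.0, -0.6]
opening: 0.011
finger_force: 0.0
```

```bash
python3 loc.py; python3 - <<'E'
from h import *
st=r.get_state();print(st['tool_pos'],R.from_quat(st['eef_rot']).as_rotvec())
s=r.snapshot('wrist');T=cam(s,st);p=cloud(s,T).reshape(-1,3);save(s,'w3.png')
ex=np.array([.9984,-.0567]);ey=np.array([.0567,.9984]);q=p[:,:2]-[.5627,.0952];X=q@ex*1000;Y=q@ey*1000;Z=p[:,2]*1000
im=cv2.resize(cv2.cvtColor(s['pixels'],cv2.COLOR_RGB2BGR),None,fx=1.4,fy=1.4);cv2.imwrite('pics/w3b.png',im)
E
```

```text
[0.56671275 0.19274212 0.12160575] [ 0.10182204  0.00508174 -0.62265189]
side plate y [-48.9  40.3 188. ] 395
 paddle-ish y [69.2 74.7 77.3] 104
 bodytop [-24.5 385.4] 66
 pin -110.5 50.3 30
scene plate y [-111.9   40.2  186.5] 504
 paddle-ish y [25.8 69.1 73.2] 161
 bodytop [-38.1 383. ] 265
 pin -116.1 46.1 33
[0.56678169 0.19190116 0.12158103] [ 3.13838533e+00 -1.05048478e-01 -3.58027460e-04]
```

View pics/w3b.png

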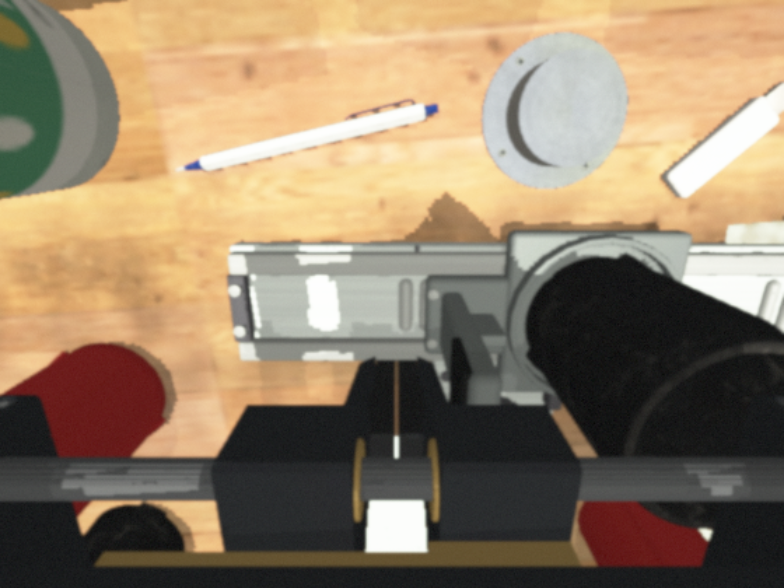

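The carrier rests clear of everything visible, still about 12 mm short. I'll push again with the tool slightly lower, so friction presses the paddle down rather than lifting it.

Request:
{"op": "step_arm", "data": {
  "motion": [
    {"dp":[0,2,4],"twist":[0,0,0],"hand":-1},
    {"dp":[0,5,5],"twist":[0,0,0],"hand":-1},
    {"dp":[0,9,6],"twist":[0,0,0],"hand":-1},
    {"dp":[0,13,7],"twist":[0,0,0],"hand":-1},
    {"dp":[0,16,8],"twist":[0,0,0],"hand":-1}
  ]
}}

```text
clock: 13.75
tool_pos: [0.5663, 0.1856, 0.1161]
eef_rot: [1.0, -0.031, 0.002, -0.007]
contact_force: [-5.1, 14.7, 14.8]
opening: 0.007
finger_force: 8.5
```

```bash
python3 - <<'E'
from h import *
st=r.get_state();print({k:np.round(st[k],3) for k in ('tool_pos','contact_force','moment','finger_force','eef_rot','joint_torque','qd')})
E
```

```text
{'tool_pos': array([0.566, 0.186, 0.116]), 'contact_force': array([-5.145, 14.729, 14.784]), 'moment': array([ 2.789,  0.942, -0.089]), 'finger_force': np.float64(8.508), 'eef_rot': array([ 1.   , -0.031,  0.002, -0.007]), 'joint_torque': array([  9.563, -45.207,   7.858,  -6.691,   2.36 ,   1.651,   0.093]), 'qd': array([ 0.028, -0.006, -0.02 ,  0.02 ,  0.004, -0.039,  0.019])}
```

```bash
python3 - <<'E'
import numpy as np
ex=np.array([.9984,-.0567]);ey=np.array([.0567,.9984])
for f in ['w1','side0','scene0']:
    P=np.load(f+'.npz')['P'].reshape(-1,3);q=P[:,:2]-[.5627,.0952];X=q@ex*1000;Y=q@ey*1000;Z=P[:,2]*1000
    m=(abs(X)<33)&(Z>8)&(Z<30)&(abs(Y)<260)
    h,e=np.histogram(Y[m],np.arange(-260,261,5));nz=np.nonzero(h>3)[0];print(f,'strip Y',[(int(e[i]),int(h[i])) for i in nz if e[i]<-160 or e[i]>160])
    m=(Z>8)&(Z<30)&(Y>-190)&(Y<-60)&(abs(X)<60);print('  strip X',np.percentile(X[m],[2,50,98]).round(1))
    m=(Z>43)&(Z<54)&(X>-110)&(X<-52)&(Y>5)&(Y<70);print('  hinge top',m.sum(),X[m].mean().round(1),Y[m].mean().round(1),np.percentile(X[m],[2,98]).round(1),np.percentile(Y[m],[2,98]).round(1))
    m=(Z>8)&(Z<25)&(X<-50)&(X>-140)&(abs(Y)<100);print('  apron',np.percentile(X[m],[2,98]).round(1),np.percentile(Y[m],[2,50,98]).round(1))
    m=(Z>29)&(Z<37)&(X>35)&(X<60)&(Y>0)&(Y<180);print('  plate edge',np.percentile(X[m],[98]).round(1),np.percentile(Y[m],[2,98]).round(1))
E
```

```text
w1 strip Y [(-190, 77), (-185, 150), (-180, 151), (-175, 116), (-170, 112), (-165, 116), (165, 26), (170, 23), (175, 49), (180, 73), (185, 59)]
  strip X [-34.4  -1.7  30.6]
  hinge top 196 -79.7 37.5 [-107.6  -65.8] [25.1 51.2]
  apron [-136.9  -51.6] [-76.9  24.9  74.3]
  plate edge [44.5] [ 40.6 129.5]
side0 strip Y [(-190, 6), (-185, 24), (-180, 58), (-175, 28), (-170, 31), (-165, 19), (165, 48), (170, 67), (175, 47), (180, 32), (185, 65), (190, 76)]
  strip X [-35.4  -2.5  28.6]
  hinge top 87 -79.8 42.1 [-108.6  -64.1] [28.4 54.2]
  apron [-136.2  -50.9] [-50.2  57.2  77.6]
  plate edge [46.2] [111.8 133.7]
scene0 strip Y [(-190, 14), (-185, 50), (-180, 19), (-175, 29), (-170, 20), (-165, 23), (165, 31), (170, 42), (175, 24), (180, 39), (185, 69)]
  strip X [-39.9   0.   25.7]
  hinge top 46 -80.0 41.5 [-96.4 -66.3] [25.1 50.8]
  apron [-113.8  -51.5] [-0.9 48.1 74.2]
  plate edge [45.2] [113.2 121.4]
```

The frame check holds: strip ±190 mm, and the plate started at 40–130. So the carrier really is about 12 mm short and sticking, much as it stuck above 14 N at the start before letting go cleanly. I'll unload the vertical force and ramp the push, keeping the command within 3 mm past the station so it cannot overrun.

Request:
{"op": "step_arm", "data": {
  "motion": [
    {"dp":[0,0,-4],"twist":[0,0,0],"hand":-1},
    {"dp":[0,1.5,-5],"twist":[0,0,0],"hand":-1},
    {"dp":[0,3,-5],"twist":[0,0,0],"hand":-1},
    {"dp":[0,4,-5],"twist":[0,0,0],"hand":-1}
  ]
}}

```text
clock: 14.25
tool_pos: [0.5652, 0.1735, 0.1185]
eef_rot: [0.999, -0.033, -0.0, -0.0]
contact_force: [-0.7, 3.2, -1.1]
opening: 0.003
finger_force: 2.8
```

Request:
{"op": "step_arm", "data": {
  "motion": [
    {"dp":[0,1,0],"twist":[0,0,0],"hand":-1},
    {"dp":[0,2,0],"twist":[0,0,0],"hand":-1},
    {"dp":[0,2,0],"twist":[0,0,0],"hand":-1}
  ]
}}

```text
clock: 14.62
tool_pos: [0.5652, 0.1732, 0.1186]
eef_rot: [0.999, -0.032, 0.0, -0.002]
contact_force: [-0.6, 6.6, -4.5]
opening: 0.009
finger_force: 3.2
```

```bash
python3 loc.py
```

```text
[0.56520391 0.17322131 0.11859128] [-0.64940005  6.58340848 -4.4517445 ]
side plate y [-61.3  27.3 184.6] 387
 paddle-ish y [55.5 61.8 64.7] 98
 bodytop [-35.9 384.7] 61
 pin -110.0 49.8 30
scene plate y [-110.8   26.4  185.9] 494
 paddle-ish y [31.9 56.8 60.2] 158
 bodytop [-50.9 383.3] 277
 pin -116.0 46.2 34
```

It let go and stopped in the detent: travel is about 105 mm by both cameras. Backing off and rising.

Request:
{"op": "step_arm", "data": {
  "motion": [
    {"dp":[0,-10,0],"twist":[0,0,0],"hand":-1},
    {"dp":[0,-25,0],"twist":[0,0,0],"hand":-1},
    {"dp":[0,-25,-40],"twist":[0,0,0],"hand":-1},
    {"dp":[0,-25,-60],"twist":[0,0,0],"hand":-1}
  ]
}}

```text
clock: 15.22
tool_pos: [0.5677, 0.1967, 0.1804]
eef_rot: [0.999, -0.033, 0.001, -0.0]
contact_force: [1.1, -0.4, -0.3]
opening: 0.005
finger_force: 0.0
```

```bash
python3 loc.py; python3 - <<'E'
from h import *
O=np.array([.5627,.0952]);ex=np.array([.9984,-.0567]);ey=np.array([.0567,.9984])
for n,(x,y,z) in {'above':(-112,100,.18),'down':(-112,100,.075),'end':(-110,37,.075)}.items():
    w=np.append(O+x*ex/1e3+y*ey/1e3,z);print(n,w.round(4),tool(w).round(1))
E
```

```text
[0.56773305 0.19670567 0.1803501 ] [ 1.08636412 -0.40577784 -0.31286534]
side plate y [-59.6  26.  186.9] 446
 paddle-ish y [57.1 62.3 65.3] 173
 bodytop [-48.1 385.4] 126
 pin -110.5 49.6 29
scene plate y [-106.2   28.9  187.7] 496
 paddle-ish y [32.7 57.2 60.3] 159
 bodytop [-50.6 383.1] 242
 pin -116.6 46.3 33
above [0.4565 0.2014 0.18  ] [-112.1    2.8    0.4]
down [0.4565 0.2014 0.075 ] [-112.6    3.   105.4]
end [0.455  0.1384 0.075 ] [-109.9   66.   105.3]
```

The carrier stays in the detent (104–105 mm). Going to the +y side of the lock pin.

Request:
{"op": "step_arm", "data": {
  "motion": [
    {"dp":[-50,2,0],"twist":[0,0,0],"hand":-1},
    {"dp":[-110,3,0],"twist":[0,0,0],"hand":-1},
    {"dp":[-110,3,40],"twist":[0,0,0],"hand":-1},
    {"dp":[-110,3,80],"twist":[0,0,0],"hand":-1},
    {"dp":[-110,3,100],"twist":[0,0,0],"hand":-1}
  ]
}}

```text
clock: 15.95
tool_pos: [0.4558, 0.1997, 0.0763]
eef_rot: [0.999, -0.033, -0.001, 0.001]
contact_force: [-0.3, -0.0, 0.3]
opening: 0.004
finger_force: 0.0
```

Request:
{"op": "step_arm", "data": {
  "motion": [
    {"dp":[0,8,0],"twist":[0,0,0],"hand":-1},
    {"dp":[0,16,0],"twist":[0,0,0],"hand":-1},
    {"dp":[0,24,0],"twist":[0,0,0],"hand":-1},
    {"dp":[0,24,0],"twist":[0,0,0],"hand":-1}
  ]
}}

```text
clock: 16.45
tool_pos: [0.4558, 0.1751, 0.0794]
eef_rot: [0.999, -0.034, 0.0, 0.0]
contact_force: [0.4, -0.0, -0.4]
opening: 0.003
finger_force: 0.0
```

Request:
{"op": "step_arm", "data": {
  "motion": [
    {"dp":[0,3,0],"twist":[0,0,0],"hand":-1},
    {"dp":[0,6,0],"twist":[0,0,0],"hand":-1},
    {"dp":[0,9,0],"twist":[0,0,0],"hand":-1},
    {"dp":[0,12,0],"twist":[0,0,0],"hand":-1}
  ]
}}

```text
clock: 16.95
tool_pos: [0.4543, 0.1648, 0.0787]
eef_rot: [0.999, -0.033, -0.0, -0.0]
contact_force: [-2.4, 2.4, 0.5]
opening: 0.007
finger_force: 1.1
```

```bash
python3 loc.py
```

```text
[0.45426117 0.16481218 0.07866559] [-2.42268635  2.39399484  0.45897728]
side plate y [-59.3  32.4 189.8] 353
 paddle-ish y [ 7.8 62.  64.7] 179
 bodytop [-47.8 383.3] 170
 pin 0 0 0
scene plate y [-96.3  45.7 186.3] 312
 paddle-ish y [54.4 58.7 60.5] 25
 bodytop [-51.6 384.5] 95
 pin -119.8 58.7 103
```

Request:
{"op": "step_arm", "data": {
  "motion": [
    {"dp":[0,3,0],"twist":[0,0,0],"hand":-1},
    {"dp":[0,6,0],"twist":[0,0,0],"hand":-1},
    {"dp":[0,9,0],"twist":[0,0,0],"hand":-1},
    {"dp":[0,12,0],"twist":[0,0,0],"hand":-1},
    {"dp":[0,15,0],"twist":[0,0,0],"hand":-1}
  ]
}}

```text
clock: 17.68
tool_pos: [0.4539, 0.149, 0.0787]
eef_rot: [0.999, -0.033, 0.0, 0.0]
contact_force: [-0.1, 2.1, -0.5]
opening: 0.001
finger_force: 0.7
```

Request:
{"op": "step_arm", "data": {
  "motion": [
    {"dp":[0,3,0],"twist":[0,0,0],"hand":-1},
    {"dp":[0,6,0],"twist":[0,0,0],"hand":-1},
    {"dp":[0,8,0],"twist":[0,0,0],"hand":-1},
    {"dp":[0,10,0],"twist":[0,0,0],"hand":-1}
  ]
}}

```text
clock: 18.18
tool_pos: [0.4538, 0.1397, 0.0788]
eef_rot: [0.999, -0.033, 0.001, -0.001]
contact_force: [2.0, 4.2, -0.5]
opening: 0.007
finger_force: 2.1
```

Request:
{"op": "step_arm", "data": {
  "motion": [
    {"dp":[0,1,0],"twist":[0,0,0],"hand":-1},
    {"dp":[0,2,0],"twist":[0,0,0],"hand":-1},
    {"dp":[0,3,0],"twist":[0,0,0],"hand":-1},
    {"dp":[0,3,0],"twist":[0,0,0],"hand":-1}
  ]
}}

```text
clock: 18.68
tool_pos: [0.4538, 0.1394, 0.0789]
eef_rot: [0.999, -0.032, 0.001, -0.002]
contact_force: [1.2, 7.7, -0.7]
opening: 0.008
finger_force: 3.8
```

It stopped close to the expected end. One firmer push, then back away and measure.

Request:
{"op": "step_arm", "data": {
  "motion": [
    {"dp":[0,2,0],"twist":[0,0,0],"hand":-1},
    {"dp":[0,4,0],"twist":[0,0,0],"hand":-1},
    {"dp":[0,5,0],"twist":[0,0,0],"hand":-1},
    {"dp":[0,5,0],"twist":[0,0,0],"hand":-1}
  ]
}}

```text
clock: 19.18
tool_pos: [0.4539, 0.1387, 0.0789]
eef_rot: [1.0, -0.029, 0.002, -0.006]
contact_force: [0.1, 15.2, -1.4]
opening: 0.005
finger_force: 7.7
```

Request:
{"op": "step_arm", "data": {
  "motion": [
    {"dp":[0,-20,0],"twist":[0,0,0],"hand":-1},
    {"dp":[0,-40,0],"twist":[0,0,0],"hand":-1},
    {"dp":[0,-60,-50],"twist":[0,0,0],"hand":-1},
    {"dp":[0,-60,-110],"twist":[0,0,0],"hand":-1},
    {"dp":[0,-60,-170],"twist":[0,0,0],"hand":-1}
  ]
}}

```text
clock: 19.8
tool_pos: [0.4554, 0.191, 0.2501]
eef_rot: [0.999, -0.033, -0.001, 0.001]
contact_force: [1.1, 0.8, -0.3]
opening: 0.005
finger_force: 0.0
```

Request:
{"op": "step_arm", "data": {
  "motion": [
    {"dp":[40,20,-50],"twist":[0,0,0],"hand":-1},
    {"dp":[80,40,-90],"twist":[0,0,0],"hand":-1},
    {"dp":[125,40,-140],"twist":[0,0,0],"hand":-1},
    {"dp":[125,40,-140],"twist":[0,0,0],"hand":-1},
    {"dp":[125,40,-140],"twist":[0,0,0],"hand":-1}
  ]
}}

```text
clock: 20.42
tool_pos: [0.5772, 0.1432, 0.3875]
eef_rot: [0.999, -0.033, -0.002, 0.001]
contact_force: [-0.6, -0.6, -0.4]
opening: 0.007
finger_force: 0.0
```

```bash
python3 loc.py; python3 - <<'E'
from h import *
st=r.get_state();s=r.snapshot('wrist');T=cam(s,st);p=cloud(s,T).reshape(-1,3)
def sel(x,y,w,z0,z1): return p[(abs(p[:,0]-x)<w)&(abs(p[:,1]-y)<w)&(p[:,2]>z0)&(p[:,2]<z1)]
k=sel(.456,.12,.06,.076,.092);(c,rd)=cv2.minEnclosingCircle((k[:,:2]*1000).astype(np.float32))
h=np.array([488.8,134.4]);d=np.array(c)-h;print('pin',c,rd,len(k),'r',np.hypot(*d),'lock',np.radians((np.degrees(np.arctan2(d[1],d[0]))%360)+3.25-146.3))
im=cv2.cvtColor(s['pixels'],cv2.COLOR_RGB2BGR)[100:300,200:440];cv2.imwrite('pics/w4.png',cv2.resize(im,None,fx=3,fy=3,interpolation=cv2.INTER_CUBIC))
E
```

```text
[0.57720264 0.14323975 0.387519  ] [-0.59178441 -0.56586634 -0.37468586]
side plate y [-60.   26.3 137.2] 434
 paddle-ish y [27.7 62.3 64.9] 175
 bodytop [-48.6 384.9] 184
 pin -105.6 20.1 30
scene plate y [-111.3   26.7  185.7] 461
 paddle-ish y [32.1 56.8 60.2] 156
 bodytop [-50.8 383.1] 249
 pin -110.6 16.7 34
pin (429.61859130859375, 95.06607818603516) 42.09531021118164 120 r 71.06051322616771 lock 1.231492571318685
```

View pics/w4.png

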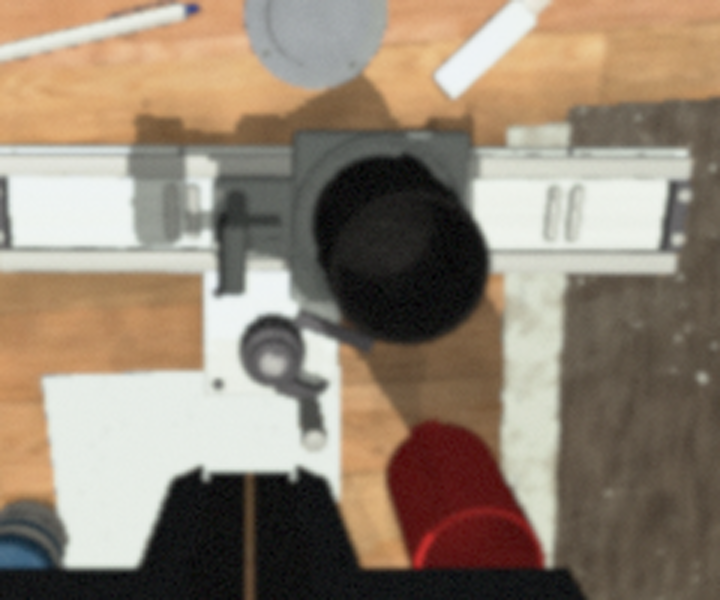

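The wrist view shows the lock arm (crop 335,330) reaching into the carrier edge. The pin is at (313,438), and the body is upright and centred. My pin fit picked up the red cup, so I'll refit more tightly.

```bash
python3 - <<'E'
from h import *
ex=np.array([.9984,-.0567]);ey=np.array([.0567,.9984]);O=np.array([.5627,.0952])
st=r.get_state();s=r.snapshot('wrist');p=cloud(s,cam(s,st)).reshape(-1,3)
q=p[:,:2]-O;X=q@ex*1e3;Y=q@ey*1e3;Z=p[:,2]*1e3
m=(abs(X+106)<14)&(abs(Y-16)<14)&(Z>78)&(Z<92);c,rd=cv2.minEnclosingCircle(np.c_[X,Y][m].astype(np.float32));print(m.sum(),c,rd,Z[m].mean(),np.radians(np.degrees(np.arctan2(c[1]-35,c[0]+76))%360-146.3))
m=(abs(X)<50)&(abs(Y+20)<50)&(Z>131)&(Z<145);c,rd=cv2.minEnclosingCircle(np.c_[X,Y][m].astype(np.float32));print('top',c,rd)
m=(abs(X)<20)&(abs(Y-56)<15)&(Z>119)&(Z<131);print('paddle',cv2.minAreaRect(np.c_[X,Y][m].astype(np.float32)))
E
```

```text
69 (-106.88056945800781, 15.822896957397461) 6.974214553833008 83.14883455297928 1.1438999925139048
top (-2.4727566242218018, -19.508180618286133) 34.60834503173828
paddle ((-1.2345666885375977, 56.33513641357422), (11.944119453430176, 31.862775802612305), 89.46142578125)
```

Pin (-107, 16) with the 1–2 mm frame offset gives lock ≈1.18 rad. The paddle is at 56.3 mm (56 expected), and the body top is centred over the nest. Handing in.

```bash
python3 -c "
from plant import r
print(r.finish_job())"
```

```text
the job is handed in; nothing more can be done
None
```

I handed the job in: by camera measurement the carrier is in the middle detent (about 105 mm travel), the lock is turned to its stop (about 1.15–1.18 rad), and the body stands upright in its nest, apparently untouched; the hand-in gave no verdict.

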